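Key the lapping wheel onto its spindle

ROBOT

A 6-joint arm with a two-finger parallel gripper is mounted at the origin on the work surface. World frame = base frame: x ahead of the robot, y to its left, z up, the work surface at z = 0. Lengths are in mm, angles in rad, forces in N, time in s.
With the tool pointing down it reaches from about 350 to 875 mm from the base axis. Payload 4.2 kg.
Tool frame: the origin (TCP) lies between the finger pads; the fingertips stand 25 mm ahead of it and the grasp point (between the pads) lies 6 mm ahead of it; z points along the fingers, y is the line along which they close (so a half turn about z gives the same grasp; the last joint's range is limited). The gripper opens to 85 mm and grips with 20 to 120 N. Pads are 22 mm wide; open, the fingers measure 114 mm over their backs; the gripper's body (76 mm by 85 mm) begins 54 mm behind the grasp point. The pads swing forward as they close: fully open they stand 13 mm farther back than shut.
Start: joints at [-0.942, 0.385, 0.008, 0, -1.194, -0.259], TCP at [225.907, -582.722, 232.212] pointing down, gripper open.
Joint ranges: [-3.14, 3.14], [-1.21, 2.06], [-1.07, 1.41], [-3.16, 2.05], [-2.99, -0.16], [-3.1, 3.1]. Speed limits (rad/s): [2.79, 2.79, 3.14, 3.14, 3.14, 3.14].

INTERFACE

Orientations are given as a unit quaternion [x, y, z, w].
In Python, from bench import read_state, get_image, job_done gives the robot as it stands.
- The arm moves only by the tool play_rows, never from a script. Its argument "series" is a list of rows, each a list of 6 numbers: the shift along the world's x, y, z in mm, then the turn, a rotation vector about the world's x, y, z in units of 6 degrees (1.0 is 6 degrees). A call has 1 to 20 rows; each row shifts and turns the commanded pose from where the row before left it; what a row does not reach is not made up. A row lasts 1/12 s, in which the tool goes at most 41.7 mm and 7.16 degrees, less where a joint would pass 70% of its speed; a pose out of reach is approached as far as the arm can. A call is refused whole if a number of a shift passes 41.7 or a number of a turn 1, either way. A call with a gripper value outside its range is refused whole. "gripper" is the opening, from 0 (shut) to 1 (fully open), set as the call begins (left out, the last holds). The fingers move at their own pace and stop on an object; the grip force is fixed at half the most. Time passes only in rows, so rows that do not move let the fingers close. It gives the time, the measured TCP pose, the force, the opening and the grip force at its end, in the units of the state.
- read_state(): the state, without advancing time (a new reading comes with each control period).
- get_image(name): name is "scene" or "top" or "wrist"; returns a dict with "image" (384x512x3 uint8, red, green, blue), "fx", "fy", "cx", "cy" (pixels), "eye" and "rotation" of the camera in the world. Camera axes: x right, y down, z forward; pixel columns grow to the right and rows downward; lengths in mm; the calibration is good to about 2 mm. A picture is of the moment at which its call begins. There is no depth.
- job_done(): hands the job in; it is judged then, once.
The state is a dict: "clock": time; "joints": joint angles; "joint_vel": joint speeds; "joint_efforts": joint torques, N m; "position": TCP position; "ee_rot": TCP orientation; "contact_force": force on the tool from outside, world axes, zero at the start; "wrist_torque": the same for the moment, N m; "gripper_width": finger opening in mm; "grasp_force": force on a finger pad.
Only numpy, scipy, OpenCV 4.12 (cv2) and the standard library are available. Lean on these libraries where they do the work, as an engineer would, in place of code of your own. Each camera call takes 0.05 s, during which the arm holds its last target. There are 200 camera calls.

TASK

Fit the aluminium lapping wheel to the stone-polishing machine: take the steel key out of its wooden stand and drop it upright into the slot of the machine's shaft until it stands on the bottom, then slide the wheel down over shaft and key, boss up, until it is fully home on the square shoulder. The wheel's keyed bush may sit well to either side of the red mark, so feel for the key by turning the wheel lightly on it; do not force or drop the wheel, and leave the other things on the bench where they are.

Things in the scene. Friction and masses are not known exactly. Their poses are not given: they have to be found in the camera images.
- machine: Fixed green lapping machine: housing 150 x 150 x 55 mm high, a grey motor out 70 mm on its -x side. On top a dark square spindle shoulder, 64 x 64 mm, z = 55 to 91 mm, and in its middle a vertical steel shaft 28 mm in diameter, z = 91 to 131 mm, rim rounded 2 to 3 mm; it does not turn. Origin: centre of the underside, on the shaft's axis, z up. The key slot is on the shaft's +x side.
- seat (a point): On the shaft's axis at the top of the square shoulder (91 mm above the bench), where the underside of the wheel must come to rest. Let down with the hand, never falling: slower than 0.3 m/s along the shaft. Axes as the machine's.
- slot (a point): Centre of the key slot's bottom, 14.5 mm from the shaft's axis along the machine's +x, 61 mm above the bench; axes as the machine's. In the shoulder the slot is a pocket 30 mm deep, 11.4 mm (x) by 12 mm (y), mouth chamfered 1 mm; above, it goes on as a 12 mm wide groove to the shaft's top, open outwards (+x).
- shaft_top (a point): On the shaft's axis at its top, 131 mm above the bench. A key on the slot's bottom sticks 5.5 mm out of the shaft and ends 32 mm above the shoulder, 8 mm below this point. Beside the key there is no room for fingers below the shaft's top: release it there, its foot already in the pocket, and it drops the last 20 to 25 mm.
- key: Loose square steel bar 10 x 10 x 62 mm with a chamfered foot, about 50 g, standing upright in the wooden stand with its top 36 mm clear of it. Origin: centre of its lower end, z along it, x and y square to its sides.
- stand: Fixed wooden block 60 x 60 x 36 mm with a 12 mm square hole 26 mm deep in which the key stands. Origin: centre of the underside.
- wheel: Loose aluminium wheel, 0.4 to 0.6 kg, lying on the bench boss up: a disc 120 mm in diameter, 12 mm thick, on it a round boss 59 mm in diameter up to 36 mm above the underside. Origin: centre of the underside, z up. In it sits a brass bush, as high as the wheel, that does not turn under light load: through bore 30 mm, keyway 11.6 mm wide, reaching 22.2 mm from the axis.
- mark (a point): Red mark on top of the disc, 46 mm from the wheel's axis along its +x, 12 mm above its underside. The keyway lies anywhere up to 0.7 rad to either side of it, to be found by feel. Out of line, the wheel stops on the key's top, its underside 32 mm above the shoulder, and can be turned there. More than 50 N between the wheel and the machine or key is too much.
- inkstone: Bystander: dark slate inkstone 120 x 190 x 34 mm; origin: centre of the underside.
- bowl: Bystander: white bowl 90 mm across, 45 mm high; origin: centre of the underside.
- chisel_red: Bystander: chisel with red handle lying on the bench, 160 mm long, 16 mm high, blade along its +x; origin: on the bench where handle and blade meet.
- chisel_wood: Bystander: the same chisel with a wooden handle.
- rubbing_block: Bystander: grey stone block 50 x 90 x 30 mm; origin: centre of the underside.
- punch: Bystander: dark steel punch, 100 x 12 x 12 mm, lying along its x; origin: centre of the underside.

How it is judged:
By the outcome, as a careful person would: the job done as asked, in the order asked, and still so for the second after the job is handed in, with the robot touching nothing.
It also fails if it takes over 72 s, if anything falls off the work surface, if the arm or the gripper's body presses on something with over 40 N, if the wrist force passes 120 N, or if a joint passes its speed limit or range.

## Working session

There is one attempt and no reset: what is moved stays moved. The work goes in short steps, Python scripts to look and compute and a tool call to move; the robot and the scene stay as the last step left them, time stands still between calls to the robot, and variables do not carry over. Pictures are saved under pics/ and viewed, at most 10 in all, crops included, and the job is handed in when it is done.

Besides the shell and the picture viewer there is one more tool, called by a JSON object that holds its "name" and its "arguments", one argument or row to a line. play_rows: Moves the arm, as the interface text tells. Its arguments: {"type":"object","properties":{"series":{"type":"array","items":{"type":"array","items":{"type":"number"}}},"gripper":{"type":"number"}},"required":["series"]}

```bash
mkdir -p pics; cat > h.py <<'E'
import numpy as np, cv2
from bench import read_state, get_image, job_done
def snap(n,f):
    d=get_image(n); cv2.imwrite('pics/'+f+'.png',cv2.cvtColor(d['image'],cv2.COLOR_RGB2BGR)); np.savez('pics/'+f+'.npz',**d); return d
def load(f): return dict(np.load('pics/'+f+'.npz'))
def ray(d,u,v):
    r=np.array([(u-d['cx'])/d['fx'],(v-d['cy'])/d['fy'],1.]); return np.array(d['eye']),np.array(d['rotation'])@r
def onz(d,u,v,z):
    e,r=ray(d,u,v); return e+r*(z-e[2])/r[2]
def proj(d,p):
    c=np.array(d['rotation']).T@(np.array(p)-d['eye']); return d['fx']*c[0]/c[2]+d['cx'],d['fy']*c[1]/c[2]+d['cy']
E
python3 - <<'E'
from h import *
for n in ['top','scene']:
    d=snap(n,n+'0'); print(n,d['eye'],np.array(d['rotation']).round(3).tolist(),d['fx'],d['cx'],d['cy'])
print(read_state())
E
```

```text
top [413.47813044   1.89742685 874.90298335] [0.712, -0.694, 0.075, -0.073] 363.5890533681618 255.44524327409366 192.66081973671743
scene [1120.01607894 -148.22029353  743.32751498] [0.734, 0.572, -0.226, -0.29] 449.4445741102969 257.9573428837299 194.14460989855363
{'clock': 0.1, 'joints': array([-9.42416980e-01,  3.85459056e-01,  6.76506184e-03, -4.63129310e-04,
       -1.19401482e+00, -2.58617659e-01]), 'joint_vel': array([ 0.00041285, -0.00169953,  0.00301752,  0.00083635,  0.0016561 ,
       -0.00140937]), 'joint_efforts': array([-2.64780201e-04, -3.93320096e+01,  1.88930494e+01,  4.19791326e+00,
       -2.55729748e-03,  3.73421869e-06]), 'position': array([ 225.71176693, -582.25364821,  231.24025082]), 'ee_rot': array([-1.83745371e-01,  9.82973386e-01,  9.56092983e-04, -2.15909859e-04]), 'contact_force': array([1.07080248, 0.01970744, 0.34996235]), 'wrist_torque': array([-0.00254119, -0.00710241, -0.00133745]), 'grasp_force': 0.0, 'gripper_width': 85.95368463012142}
```

View pics/top0.png

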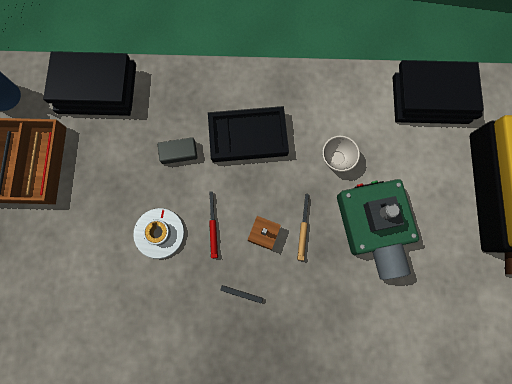

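View pics/scene0.png

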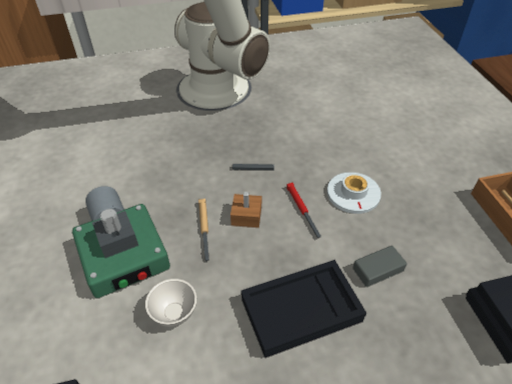

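The top view shows the wheel at (158,233), red mark at (162,214), stand at (265,232) with the key in it, machine at (379,217) and shaft top at (392,211). The motor points to the lower right. The scene view shows the same layout from the front.

```bash
sed -i "s/import numpy as np, cv2/import numpy as np, cv2\nfrom scipy.spatial.transform import Rotation as R/; s/np.array(d\['rotation'\])/R.from_quat(d['rotation']).as_matrix()/" h.py
cat >> h.py <<'E'
def blobs(d,lo,hi,amin=20):
    hsv=cv2.cvtColor(d['image'],cv2.COLOR_RGB2HSV); m=cv2.inRange(hsv,np.array(lo),np.array(hi))
    cs,_=cv2.findContours(m,cv2.RETR_EXTERNAL,cv2.CHAIN_APPROX_NONE)
    return sorted([c for c in cs if cv2.contourArea(c)>=amin],key=cv2.contourArea,reverse=True)
def planerect(d,c,z):
    p=np.array([onz(d,*q,z)[:2] for q in c.reshape(-1,2)],np.float32); return cv2.minAreaRect(p)
E
python3 - <<'E'
from h import *
d=load('top0')
print('axis',onz(d,256,192,0), proj(d,[400,0,0]))
for nm,lo,hi,z in [('green',(60,80,40),(90,255,255),55),('brown',(5,90,60),(20,255,255),36),('red',(0,150,90),(4,255,255),12),('white',(0,0,195),(180,40,255),12)]:
    for c in blobs(d,lo,hi,8)[:6]:
        x,y,w,h=cv2.boundingRect(c); print(nm,cv2.contourArea(c),(x,y,w,h),[np.round(v,1) for v in planerect(d,c,z)])
c=[c for c in blobs(d,(0,0,150),(180,60,255),100)]
for k in c: print(cv2.contourArea(k),cv2.boundingRect(k))
big=cv2.resize(d['image'][160:290,120:440],None,fx=2.5,fy=2.5,interpolation=cv2.INTER_CUBIC)
cv2.imwrite('pics/c0.png',big[...,::-1])
E
```

```text
axis [601.27997446   1.26092219   0.        ] (np.float64(254.4103907606217), np.float64(275.87599914366064))
green 28514.0 (0, 0, 512, 63) [array([1010.1,   10.2]), array([ 179. , 1327.8]), np.float64(1.7)]
green 4185.0 (337, 180, 82, 74) [array([ 541.2, -275.1]), array([147.5, 158.1]), np.float64(13.3)]
brown 2526.0 (0, 118, 57, 83) [array([662.6, 566.1]), array([138., 205.]), np.float64(89.9)]
brown 642.0 (248, 216, 33, 33) [array([499.8, -19.3]), array([60.6, 60.8]), np.float64(70.3)]
brown 327.0 (145, 221, 22, 22) [array([494.6, 230.4]), array([46.9, 47.5]), np.float64(48.2)]
brown 208.5 (297, 222, 10, 39) [array([ 481.8, -106.8]), array([16., 88.]), np.float64(85.0)]
red 158.5 (210, 220, 7, 38) [array([484.1, 101.2]), array([88.1, 12.4]), np.float64(6.1)]
red 37.0 (40, 156, 8, 38) [array([629.4, 521.3]), array([93.6,  5.6]), np.float64(0.0)]
red 22.0 (46, 132, 6, 23) [array([710.2, 521.3]), array([57.8,  5.4]), np.float64(0.5)]
white 1848.5 (134, 208, 49, 50) [array([495.3, 231. ]), array([116.3, 113.7]), np.float64(3.8)]
white 103.5 (332, 152, 16, 13) [array([ 690.5, -203.6]), array([37.2, 31.3]), np.float64(88.9)]
1899.0 (133, 208, 51, 50)
990.5 (322, 135, 38, 36)
274.0 (332, 113, 50, 21)
137.0 (373, 65, 26, 57)
```

View pics/c0.png

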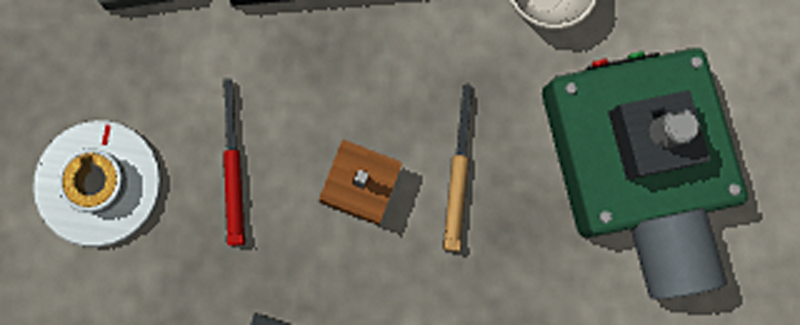

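The crop shows the bush keyway at crop (80,160), left of the red mark (106,135). The slot is visible on the shaft's upper-left side at (657,128). Next I'll find where the wrist camera sits.

```bash
python3 - <<'E'
from h import *
d=snap('wrist','w0');s=read_state()
T=R.from_quat(s['ee_rot']);e=np.array(d['eye'])-s['position']
print('cam in tool',T.inv().apply(e),(T.inv()*R.from_quat(d['rotation'])).as_matrix().round(2).tolist(),d['fx'])
for nm,p in dict(mach=(541,-275,91),stand=(500,-19,60),wheel=(495,231,12)).items(): print(nm,proj(d,p))
E
```

```text
cam in tool [  66.49777108   -0.32518941 -141.49328975] [[-0.0, -0.97, -0.26], [1.0, -0.0, -0.0], [-0.0, -0.26, 0.97]] 323.0059670768766
mach (np.float64(395.0572302072345), np.float64(503.2943368060709))
stand (np.float64(566.9936583335866), np.float64(504.18120739770285))
wheel (np.float64(673.6238471967843), np.float64(506.2113212387187))
```

{"name": "play_rows", "arguments": {
  "series": [
    [12,12,4,0,0,0],
    [12,20,4,0,0,0],
    [12,25,4,0,0,0],
    [14,25,4,0,0,0],
    [14,25,4,0,0,0],
    [14,25,4,0,0,0],
    [14,25,4,0,0,0],
    [14,25,4,0,0,0],
    [14,25,4,0,0,0],
    [14,25,4,0,0,0],
    [14,25,4,0,0,0],
    [12,20,4,0,0,0],
    [0,0,0,0,0,0],
    [0,0,0,0,0,0],
    [0,0,0,0,0,0]
  ]
}}

```text
clock: 1.4
position: [385.7, -305.7, 279.9]
ee_rot: [-0.184, 0.983, 0.0, -0.0]
contact_force: [0.1, -0.9, -0.2]
gripper_width: 85.5
grasp_force: 0.0
```

```bash
python3 - <<'E'
from h import *
d=snap('wrist','w1')
for c in blobs(d,(60,80,40),(90,255,255),500)[:2]:
    print(cv2.boundingRect(c),[np.round(v,1) for v in planerect(d,c,55)])
print(proj(d,(541,-275,131)))
x,y=map(int,proj(d,(541,-275,91)))
cr=d['image'][max(0,y-110):y+110,max(0,x-140):x+140];print(max(0,x-140),max(0,y-110))
cv2.imwrite('pics/c1.png',cv2.resize(cr,None,fx=2.5,fy=2.5,interpolation=cv2.INTER_CUBIC)[...,::-1])
E
```

```text
(166, 212, 126, 125) [array([ 533.7, -285.4]), array([162.6, 145.9]), np.float64(13.2)]
(np.float64(227.84917221076103), np.float64(324.116377804042))
90 191
```

View pics/c1.png

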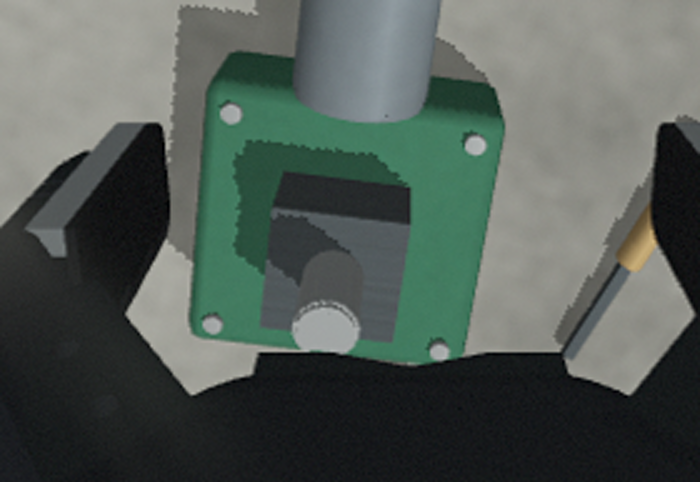

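The crop shows the shaft's top disc at crop (326,328) and four bolt heads at (231,113), (475,145), (212,324) and (439,351). The motor is on the near side, so the slot faces away.

```bash
python3 - <<'E'
from h import *
def cents(d,box,thr):
    x,y,w,h=box; hsv=cv2.cvtColor(d['image'],cv2.COLOR_RGB2HSV)[y:y+h,x:x+w]
    m=((hsv[...,1]<40)&(hsv[...,2]>thr)).astype(np.uint8)
    n,_,st,ce=cv2.connectedComponentsWithStats(m)
    return [(st[i,4],st[i,:4].tolist(),ce[i]+[x,y]) for i in range(1,n) if 4<st[i,4]<1500]
for f,box,thr in [('w1',(172,225,115,110),140),('top0',(340,182,75,65),120)]:
    d=load(f);print(f)
    for a,b,c in cents(d,box,thr): print(a,b,c.round(1),onz(d,*c,56)[:2].round(1),'z131',onz(d,*c,131)[:2].round(1))
E
```

```text
w1
243 [58, 0, 20, 15] [239.5 231.7] [ 469.2 -292.2] z131 [ 439.4 -300. ]
49 [6, 8, 8, 8] [181.8 236.3] [ 500.3 -355.6] z131 [ 464.1 -350.4]
49 [104, 21, 9, 7] [279.8 249. ] [ 472.7 -237.9] z131 [ 442.1 -256.8]
334 [104, 50, 11, 58] [282.7 311.9] [ 553.7 -200.4] z131 [ 506.5 -227. ]
9 [52, 87, 7, 5] [227.1 313.9] [ 582.8 -267. ] z131 [ 529.7 -279.9]
560 [0, 89, 62, 21] [208.4 325.6] [ 608.4 -283.9] z131 [ 550.  -293.4]
37 [0, 93, 7, 7] [174.8 321. ] [ 617.7 -327.4] z131 [ 557.5 -328. ]
38 [90, 104, 8, 6] [265.3 331.7] [ 590.  -210.4] z131 [ 535.4 -235. ]
top0
141 [0, 0, 31, 10] [349.8 184.7] [ 612.3 -215.5] z131 [ 594.1 -195.6]
12 [57, 1, 4, 4] [398.3 184.2] [ 616.2 -328.1] z131 [ 597.7 -297.9]
184 [63, 0, 12, 31] [410.5 191.8] [ 599.  -355.2] z131 [ 582.  -322.5]
11 [7, 11, 3, 4] [348.1 194.6] [ 588.6 -210.8] z131 [ 572.5 -191.4]
118 [46, 22, 13, 13] [392.3 210.1] [ 555.1 -311. ] z131 [ 542.2 -282.3]
103 [0, 31, 7, 28] [341.9 229.7] [ 507.3 -194.6] z131 [ 498.7 -176.6]
11 [72, 52, 3, 4] [413.1 235.4] [ 498.7 -354.7] z131 [ 490.9 -322. ]
8 [20, 63, 4, 2] [361.5 245.5] [ 473.1 -237.6] z131 [ 467.6 -215.7]
```

{"name": "play_rows", "arguments": {
  "series": [
    [10,20,-4,0,0,-1],
    [10,28,-4,0,0,-1],
    [10,28,-4,0,0,-1],
    [10,28,-4,0,0,-1],
    [10,28,-4,0,0,-1],
    [10,28,-4,0,0,-1],
    [4,28,-4,0,0,-0.8],
    [0,28,-4,0,0,0],
    [0,28,-4,0,0,0],
    [0,28,-4,0,0,0],
    [0,14,0,0,0,0],
    [0,0,0,0,0,0],
    [0,0,0,0,0,0],
    [0,0,0,0,0,0]
  ]
}}

```text
clock: 2.62
position: [449.9, -20.7, 240.1]
ee_rot: [0.171, 0.985, -0.0, -0.0]
contact_force: [-0.3, -0.2, -0.0]
gripper_width: 85.6
grasp_force: 0.0
```

```bash
python3 - <<'E'
from h import *
d=load('w1'); print('shaft w1',onz(d,220.4,322.7,131)[:2])
d=snap('wrist','w2'); s=read_state()
for c in blobs(d,(5,90,40),(20,255,255),300)[:3]: print(cv2.boundingRect(c),[np.round(v,1) for v in planerect(d,c,36)])
x,y=map(int,proj(d,(500,-19,50))); x0=max(0,x-110);y0=max(0,y-80)
cr=d['image'][y0:y+80,x0:x+110];print(x0,y0)
cv2.imwrite('pics/c2.png',cv2.resize(cr,None,fx=3.4,fy=3.4,interpolation=cv2.INTER_CUBIC)[...,::-1])
E
```

```text
shaft w1 [ 542.1936068  -282.85794156]
(244, 176, 55, 58) [array([496.7, -18.4]), array([59.7, 67.1]), np.float64(70.1)]
(177, 178, 33, 71) [array([ 477.8, -104. ]), array([16.9, 85.3]), np.float64(83.2)]
161 132
```

View pics/c2.png

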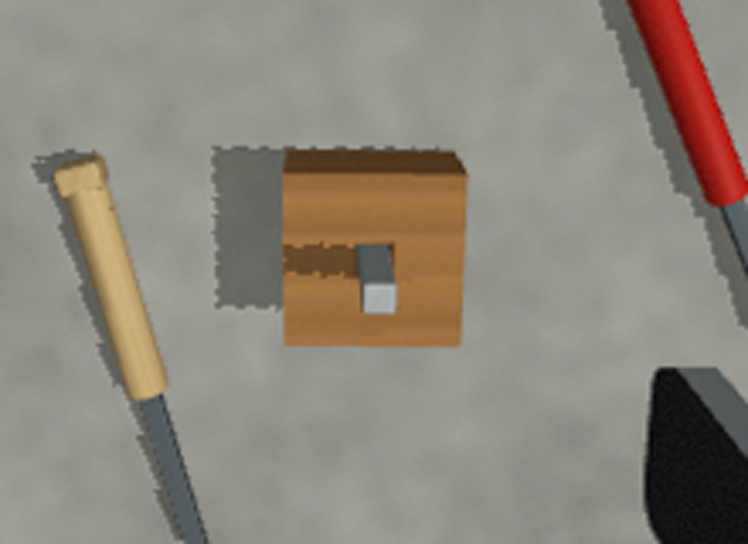

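The key's top face is at crop (380,298), which is pixel (272.4,219.4), and it's square with the stand.

```bash
python3 - <<'E'
from h import *
d=load('w2'); hsv=cv2.cvtColor(d['image'],cv2.COLOR_RGB2HSV)
w=hsv[205:235,255:290]; m=(w[...,2]>150)&(w[...,1]<50); v,u=np.nonzero(m); c=(u.mean()+255,v.mean()+205); print(len(u),c,onz(d,*c,72))
d=load('top0'); hsv=cv2.cvtColor(d['image'],cv2.COLOR_RGB2HSV)
w=hsv[222:240,255:275]; m=(w[...,2]>140)&(w[...,1]<50); v,u=np.nonzero(m); c=(u.mean()+255,v.mean()+222); print(len(u),c,onz(d,*c,72))
print(read_state()['position'])
E
```

```text
90 (np.float64(272.18888888888887), np.float64(221.51111111111112)) [502.3782089  -20.44873333  72.        ]
16 (np.float64(264.125), np.float64(230.0)) [500.44131836 -18.76334167  72.        ]
[449.90062569 -20.83039217 240.14238527]
```

{"name": "play_rows", "arguments": {
  "series": [
    [10,0.3,-10,0,0,0],
    [12,0.3,-16,0,0,0],
    [12,0.3,-20,0,0,0],
    [10,0.3,-20,0,0,0],
    [7,0,-20,0,0,0],
    [0,0,-20,0,0,0],
    [0,0,-20,0,0,0],
    [0,0,-16,0,0,0],
    [0,0,-10,0,0,0],
    [0,0,-5,0,0,0],
    [0,0,0,0,0,0],
    [0,0,0,0,0,0]
  ]
}}

```text
clock: 3.67
position: [501.3, -19.2, 83.5]
ee_rot: [0.171, 0.985, -0.0, 0.0]
contact_force: [0.2, 0.1, -0.1]
gripper_width: 85.5
grasp_force: 0.0
```

{"name": "play_rows", "arguments": {
  "series": [
    [0,0,0,0,0,0],
    [0,0,0,0,0,0],
    [0,0,0,0,0,0],
    [0,0,0,0,0,0],
    [0,0,0,0,0,0],
    [0,0,0,0,0,0],
    [0,0,0,0,0,0],
    [0,0,0,0,0,0],
    [0,0,0,0,0,0],
    [0,0,0,0,0,0]
  ],
  "gripper": 0
}}

```text
clock: 4.5
position: [500.9, -18.5, 83.2]
ee_rot: [0.17, 0.985, -0.0, -0.0]
contact_force: [-0.5, -1.3, 0.2]
gripper_width: -0.2
grasp_force: 0.0
```

```bash
python3 - <<'E'
from h import *
d=snap('wrist','w3')
a=d['image'][100:384,80:430]
s=snap('scene','s3'); b=cv2.resize(s['image'][150:280,180:330],(350,284),interpolation=cv2.INTER_CUBIC)
cv2.imwrite('pics/c3.png',np.hstack([a,b])[...,::-1])
E
```

```text
(no output)
```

View pics/c3.png

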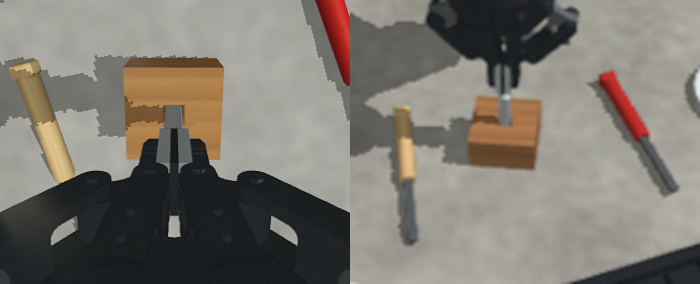

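The key still stands in the stand under the fingers, but the fingers are fully shut. I'll check the geometry numerically.

```bash
python3 - <<'E'
from h import *
w=load('w3'); s=load('s3')
for z in (36,58,72,102):
    p=(501,-19.5,z); a=proj(w,p); b=proj(s,p)
    print(z,'crop wrist',a[0]-80,a[1]-100,' crop scene',350+(b[0]-180)*350/150,(b[1]-150)*284/130)
print(read_state())
big=cv2.resize(s['image'][165:215,215:275],None,fx=7,fy=7,interpolation=cv2.INTER_CUBIC)
b2=cv2.resize(w['image'][195:345,200:310],(308,420),interpolation=cv2.INTER_CUBIC)
cv2.imwrite('pics/c4.png',np.hstack([big[:350],b2[:350]])[...,::-1])
E
```

```text
36 crop wrist 173.61785011701113 115.5848503517332  crop scene 502.24460635521234 119.59941327700187
58 crop wrist 173.60451397193478 128.85304345372066  crop scene 501.7391141009067 104.15693594478459
72 crop wrist 173.59423815737347 139.07649941484448  crop scene 501.4082671038079 94.04976375843853
102 crop wrist 173.56533544977736 167.83193836359771  crop scene 500.6740065564491 71.61855583794424
{'clock': 4.6, 'joints': array([ 2.87533677e-01,  3.45599728e-01, -4.87399184e-01, -1.22030744e-05,
       -7.37889209e-01, -2.20061219e+00]), 'joint_vel': array([ 1.09586207e-03, -3.31223704e-04,  1.06961221e-04,  4.23284403e-05,
       -1.15251876e-03, -1.03261986e-03]), 'joint_efforts': array([ 3.79444784e-03, -3.20170355e+01,  1.36429310e+01,  3.03142570e+00,
       -7.94970092e-04, -1.35855647e-06]), 'position': array([500.87872644, -18.51444589,  83.18581145]), 'ee_rot': array([ 1.70311330e-01,  9.85390303e-01, -1.66411422e-05, -4.29703898e-05]), 'contact_force': array([ 0.7136714 ,  0.07841152, -0.37759411]), 'wrist_torque': array([-0.01293306, -0.04488895, -0.02538982]), 'grasp_force': 0.0, 'gripper_width': -0.0877856022852678}
```

View pics/c4.png

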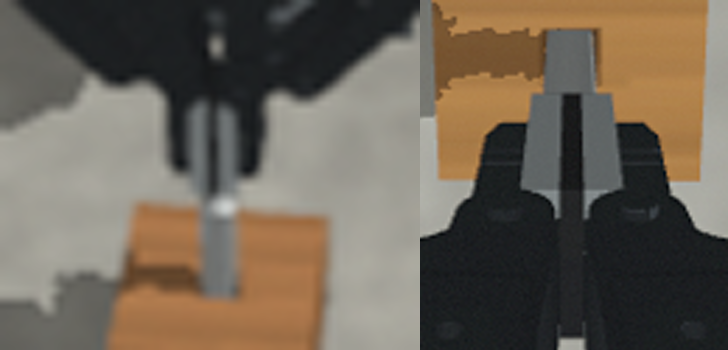

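The scene shows the key's bright top face right under the pads' ends, at original (246.7,194.6). That suggests the shut tips are above the key rather than around it.

```bash
python3 - <<'E'
from h import *
w=load('w3'); s=load('s3')
for z in range(54,90,4): print(z,[round(float(v),1) for v in (*proj(w,(490.5,-14.8,z)),*proj(s,(511.3,-22.2,z)),*proj(w,(500.9,-18.5,z)))])
E
```

```text
54 [255.2, 206.8, 244.9, 202.8, 255.2, 225.5]
58 [255.3, 209.1, 244.9, 201.5, 255.3, 228.1]
62 [255.3, 211.5, 244.8, 200.2, 255.3, 230.9]
66 [255.3, 213.9, 244.8, 198.9, 255.3, 233.7]
70 [255.4, 216.5, 244.8, 197.5, 255.4, 236.7]
74 [255.4, 219.2, 244.7, 196.2, 255.4, 239.9]
78 [255.5, 222.1, 244.7, 194.8, 255.4, 243.2]
82 [255.5, 225.1, 244.6, 193.5, 255.5, 246.6]
86 [255.5, 228.2, 244.6, 192.1, 255.5, 250.3]
```

{"name": "play_rows", "arguments": {
  "series": [
    [0,0,0,0,0,0],
    [0,0,0,0,0,0],
    [0,0,0,0,0,0],
    [0,0,0,0,0,0],
    [0,0,0,0,0,0],
    [0,0,0,0,0,0],
    [0,0,0,0,0,0],
    [0,-0.7,-5,0,0,0],
    [0,0,-7,0,0,0],
    [0,0,-5,0,0,0],
    [0,0,0,0,0,0],
    [0,0,0,0,0,0]
  ],
  "gripper": 0.6
}}

```text
clock: 5.6
position: [500.5, -19.4, 65.5]
ee_rot: [0.17, 0.985, -0.0, -0.001]
contact_force: [0.6, -0.1, -0.2]
gripper_width: 51.0
grasp_force: 0.0
```

{"name": "play_rows", "arguments": {
  "series": [
    [0,0,0,0,0,0],
    [0,0,0,0,0,0],
    [0,0,0,0,0,0],
    [0,0,0,0,0,0],
    [0,0,0,0,0,0],
    [0,0,0,0,0,0],
    [0,0,0,0,0,0],
    [0,0,0,0,0,0]
  ],
  "gripper": 0
}}

```text
clock: 6.27
position: [501.3, -19.2, 66.6]
ee_rot: [0.17, 0.985, 0.0, 0.0]
contact_force: [-0.2, -0.5, 3.4]
gripper_width: 6.9
grasp_force: 58.8
```

```bash
python3 - <<'E'
from h import *
w=snap('wrist','w5'); s=snap('scene','s5'); print(read_state()['position'])
big=cv2.resize(s['image'][165:215,215:275],None,fx=7,fy=7,interpolation=cv2.INTER_CUBIC)
b2=cv2.resize(w['image'][195:345,200:310],(308,420),interpolation=cv2.INTER_CUBIC)
cv2.imwrite('pics/c5.png',np.hstack([big[:350],b2[:350]])[...,::-1])
E
```

```text
[501.30453869 -19.1768139   66.59414761]
```

View pics/c5.png

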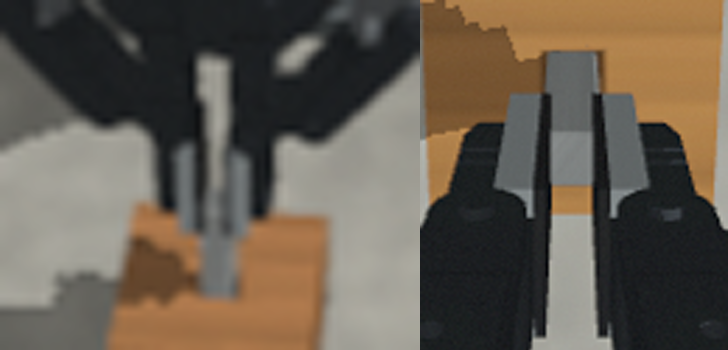

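The key is held (59 N on the pads). Its top is visible between the pads at zoom (572,158). The tips overlap only its upper 5-9 mm, and they sit about level with the TCP. I'll measure the key's offset from the TCP, then lift and carry.

```bash
python3 - <<'E'
from h import *
d=load('w5'); g=cv2.cvtColor(d['image'],cv2.COLOR_RGB2HSV)
w=g[238:264,249:266]; m=(w[...,2]>140)&(w[...,1]<40); v,u=np.nonzero(m); c=(u.mean()+249,v.mean()+238); print(len(u),u.min()+249,u.max()+249,v.min()+238,v.max()+238,c,onz(d,*c,72))
print(d['image'][238:266,257,:].max(axis=1), onz(d,257.3,251.4,72))
print(read_state()['joints'])
E
```

```text
<stdin>:3: RuntimeWarning: Mean of empty slice.
  ret = ret.dtype.type(ret / rcount)
Traceback (most recent call last):
ValueError: zero-size array to reduction operation minimum which has no identity
```

{"name": "play_rows", "arguments": {
  "series": [
    [0,0,4,0,0,0],
    [0,0,8,0,0,0],
    [0,0,12,0,0,0],
    [0,0,15,0,0,0],
    [0,0,20,0,0,0],
    [0,0,20,0,0,0],
    [0,0,20,0,0,0],
    [0,0,20,0,0,0],
    [0,0,15,0,0,0],
    [0,0,10,0,0,0],
    [0,0,4,0,0,0],
    [0,0,0,0,0,0],
    [0,0,0,0,0,0]
  ]
}}

```text
clock: 7.45
position: [500.3, -19.2, 213.4]
ee_rot: [0.17, 0.985, -0.0, -0.001]
contact_force: [0.3, 0.6, -0.9]
gripper_width: 6.7
grasp_force: 58.7
```

```bash
python3 - <<'E'
from h import *
d=load('w5'); e=snap('wrist','w6'); s=read_state(); print(s['position'],s['joints'].round(3))
for q in (d,e):
    g=q['image'].max(axis=2); print(g[205:275,257].tolist()); print(g[250,240:275].tolist(), g[235,240:275].tolist())
# tool-frame position of pixel rays at key-top height: top edge rows
E
```

```text
[500.12189166 -19.3035974  213.064478  ] [ 2.860e-01  1.900e-01 -3.190e-01 -1.000e-03 -1.065e+00 -2.199e+00]
[165, 167, 170, 174, 178, 180, 180, 166, 111, 100, 100, 101, 100, 101, 101, 101, 101, 101, 100, 100, 101, 101, 100, 100, 100, 102, 100, 100, 100, 100, 101, 102, 100, 99, 99, 100, 102, 125, 130, 131, 130, 129, 129, 132, 132, 131, 131, 132, 130, 130, 131, 131, 128, 131, 130, 126, 144, 168, 167, 168, 171, 175, 176, 177, 176, 175, 172, 168, 166, 166]
[106, 56, 23, 27, 27, 20, 74, 127, 135, 135, 134, 133, 130, 129, 129, 130, 131, 131, 131, 132, 133, 99, 44, 24, 24, 25, 20, 96, 103, 102, 101, 102, 102, 102, 102] [103, 106, 77, 38, 24, 24, 39, 96, 104, 101, 101, 102, 104, 102, 102, 102, 102, 101, 100, 100, 102, 64, 27, 22, 25, 58, 97, 102, 102, 103, 101, 102, 101, 101, 102]
[99, 98, 100, 99, 101, 100, 99, 99, 100, 100, 99, 99, 100, 101, 100, 100, 100, 99, 100, 99, 100, 100, 101, 100, 99, 98, 100, 100, 99, 99, 100, 99, 98, 98, 100, 98, 102, 124, 130, 129, 129, 127, 128, 130, 130, 130, 130, 130, 128, 131, 129, 129, 128, 127, 127, 128, 145, 171, 170, 169, 171, 171, 173, 173, 175, 173, 172, 170, 168, 168]
[105, 64, 27, 27, 26, 21, 74, 126, 133, 132, 132, 132, 130, 128, 127, 128, 130, 130, 130, 131, 134, 99, 44, 18, 23, 28, 17, 95, 103, 101, 100, 102, 101, 100, 100] [101, 105, 77, 38, 26, 25, 37, 94, 101, 101, 102, 101, 102, 101, 102, 100, 102, 100, 98, 97, 100, 62, 30, 27, 25, 58, 97, 101, 102, 101, 101, 101, 99, 103, 100]
```

```bash
python3 - <<'E'
from h import *
for f,t in (('w5',(501.3,-19.2,66.6)),('w6',(500.12,-19.3,213.06))):
    d=load(f); z=t[2]+5.4
    Rt=R.from_quat([0.1703,0.9854,0,0])
    for u,v in ((253.8,251.2),(253.8,241.7),(253.8,260.7)):
        p=onz(d,u,v,z); print(p.round(1), Rt.inv().apply(p-np.array(t)).round(2))
# tip: near edge row 229
E
```

```text
[500.3 -19.7  72. ] [ 0.81 -0.77 -5.4 ]
[495.8 -18.1  72. ] [ 5.54 -0.77 -5.4 ]
[504.8 -21.3  72. ] [-3.99 -0.77 -5.4 ]
[499.5 -19.8 218.5] [ 0.46 -0.7  -5.4 ]
[495.  -18.2 218.5] [ 5.19 -0.7  -5.4 ]
[504.  -21.4 218.5] [-4.36 -0.7  -5.4 ]
```

{"name": "play_rows", "arguments": {
  "series": [
    [2,-10,0,0,0,0.5],
    [3,-18,0,0,0,1],
    [3,-24,0,0,0,1],
    [4,-24,0,0,0,1],
    [4,-24,0,0,0,1],
    [4,-24,0,0,0,0.98],
    [4,-24,0,0,0,0],
    [4,-24,0,0,0,0],
    [4,-24,0,0,0,0],
    [4,-24,0,0,0,0],
    [4,-20,0,0,0,0],
    [4,-14,0,0,0,0],
    [4,-6,0,0,0,0],
    [0,0,0,0,0,0],
    [0,0,0,0,0,0],
    [0,0,0,0,0,0]
  ]
}}

```text
clock: 8.83
position: [548.8, -278.2, 214.0]
ee_rot: [-0.116, 0.993, 0.0, -0.0]
contact_force: [-0.2, 0.1, -0.3]
gripper_width: 6.4
grasp_force: 58.7
```

```bash
python3 - <<'E'
from h import *
d=snap('wrist','w7'); s=read_state(); print(s['position'],s['joints'].round(2))
c=proj(d,(542.7,-282.7,131)); r=proj(d,(542.7,-268.7,131)); print(c,r,'keyfoot',proj(d,(548.2,-278.3,157)))
hsv=cv2.cvtColor(d['image'],cv2.COLOR_RGB2HSV)
x,y=int(c[0]),int(c[1])
for v in range(y-40,y+40,4): print(v,' '.join('%3d%s'%(hsv[v,u,2],'g' if hsv[v,u,1]>90 else ' ') for u in range(x-32,x+33,4)))
E
```

```text
[ 548.81529153 -278.16930528  214.23638022] [-0.21  0.38 -0.04 -0.   -1.15 -1.13]
(np.float64(250.35529494916966), np.float64(189.8881320760125)) (np.float64(269.2369950914092), np.float64(194.20127311050715)) keyfoot (np.float64(254.6527186694403), np.float64(209.6828737180047))
149  76   75   74   73   73  111  113  113  113  111  112  112  112  113  112  113  112 
153  78   77   76   75   72   76  106  115  114  115  115  112  114  114  115  116  115 
157  74   75   75   73   73   73   73   70  105  110  112  112  111  112  112  113  112 
161  76   78   77   75   73   73   73   74   73   70  115  116  115  114  115  114  117 
165  78   76   76   77   74   73  100  100  100   99   99  115  113  114  116  115  115 
169  77   77   76   76   74   99   99  100  100  100   99  100  116  114  115  114  115 
173  76   78   77   76   92   99  161  192  180  191  131   97  112  117  119  117  118 
177  90   75   76   73  101  118  196  195  194  195  185  196   97  111  114  113  113 
181 113   91   73   75  135  134  194  194  194  195  196  197  174  115  118  116  115 
185 110  112  112 
[... 260 characters left out ...]
9  110  108  193  191  193  193  193  194  194  194  201  111  111  112  113 
201 110  111  110  109  167  191  194  194  195  196  196  195  139  113  115  117  116 
205 107  109  109  110  110  143  131  102  102  104  101  109  110  113  113  113  114 
209 110  111  113  111  112  113  114  103  103  105  103  123  113  114  117  117  114 
213 109  110  111  109  110  111  111  101  103  105  101  111  111  113  112  112  114 
217 145g 147g 147g 146g 145g 146g 147g 100  102  104  102   96  149g 149g 151g 150g 151g
221 144g 146g 147g 147g 144g 145g 146g 100  103  103  101   97  149g 149g 150g 150g 149g
225 147g 147g 145g 145g 141g 145g 147g 100  105  103  102   98  148g 148g 149g 149g 148g
```

```bash
python3 - <<'E'
from h import *
from scipy.optimize import least_squares
d=load('w7'); V=d['image'].max(axis=2).astype(int)
pts=[]
for v in range(172,202,1):
    row=V[v,225:280]; b=np.nonzero(row>122)[0]; pts+= [(225+b[0]-.5,v),(225+b[-1]+.5,v)]
for u in range(240,264,2):
    b=np.nonzero(V[160:200,u]>125)[0]; pts.append((u,160+b[0]-.5))
W=np.array([onz(d,*p,130.5)[:2] for p in pts])
f=lambda q:np.hypot(W[:,0]-q[0],W[:,1]-q[1])-q[2]
q=least_squares(f,[542,-282,13],loss='soft_l1',f_scale=.3); print(q.x,np.abs(q.fun).mean())
q2=least_squares(f,[542,-282,13],loss='cauchy',f_scale=.3); print(q2.x)
for v in (210,216,222,230): print(v,V[v,238:272].tolist())
print(V[194:216,252].tolist())
p=np.array((549-.6*.973,-278.2-.6*.23,0)); tx=np.array((-.973,-.23,0)); ty=np.array((-.23,.973,0))
for z in (155,157,158,159,160): print(z,[np.round(proj(d,p+5*tx+a*ty+[0,0,z]),1).tolist() for a in (-5,0,5)])
E
```

```text
[ 543.50602204 -282.99911949   14.383402  ] 0.2351060684139169
[ 543.53725171 -283.00482305   14.41431805]
210 [111, 112, 112, 111, 113, 113, 112, 113, 103, 101, 102, 102, 101, 104, 104, 104, 103, 103, 104, 103, 102, 103, 100, 101, 117, 116, 113, 116, 113, 114, 114, 114, 113, 116]
216 [147, 147, 148, 147, 148, 148, 149, 130, 103, 103, 103, 103, 103, 103, 106, 106, 105, 104, 105, 103, 102, 102, 101, 101, 96, 141, 150, 151, 150, 149, 151, 150, 151, 151]
222 [145, 145, 146, 147, 147, 148, 147, 112, 100, 103, 104, 103, 103, 103, 106, 105, 104, 105, 105, 104, 103, 101, 100, 102, 97, 113, 145, 150, 148, 149, 147, 148, 148, 148]
230 [105, 105, 105, 107, 107, 58, 27, 27, 41, 97, 106, 105, 104, 106, 105, 106, 103, 104, 104, 102, 102, 102, 105, 66, 27, 25, 24, 95, 107, 105, 104, 104, 103, 105]
[194, 194, 194, 194, 194, 193, 194, 195, 191, 122, 99, 103, 103, 103, 103, 102, 104, 104, 104, 105, 105, 105]
155 [[246.8, 201.7], [254.5, 201.7], [262.2, 201.7]]
157 [[246.7, 202.6], [254.5, 202.6], [262.3, 202.6]]
158 [[246.7, 203.0], [254.5, 203.0], [262.3, 203.0]]
159 [[246.7, 203.5], [254.5, 203.5], [262.4, 203.5]]
160 [[246.7, 204.0], [254.5, 204.0], [262.4, 204.0]]
```

{"name": "play_rows", "arguments": {
  "series": [
    [3,-0.3,0,0,0,0],
    [3,-0.4,-4,0,0,0],
    [3,-0.3,-6,0,0,0],
    [0,0,-6,0,0,0],
    [0,0,-5,0,0,0],
    [0,0,-4,0,0,0],
    [0,0,-4,0,0,0],
    [0,0,-4,0,0,0],
    [0,0,-3,0,0,0],
    [0,0,0,0,0,0],
    [0,0,0,0,0,0]
  ]
}}

```text
clock: 9.8
position: [557.9, -280.3, 178.1]
ee_rot: [-0.116, 0.993, -0.0, -0.0]
contact_force: [0.5, -0.5, -0.1]
gripper_width: 6.8
grasp_force: 58.7
```

{"name": "play_rows", "arguments": {
  "series": [
    [0,0,-4,0,0,0],
    [0,0,-5,0,0,0],
    [0,0,-5,0,0,0],
    [0,0,-5,0,0,0],
    [0,0,-4,0,0,0],
    [0,0,-2,0,0,0],
    [0,0,-2,0,0,0],
    [0,0,-2,0,0,0],
    [0,0,0,0,0,0],
    [0,0,0,0,0,0]
  ]
}}

```text
clock: 10.63
position: [557.9, -280.2, 149.2]
ee_rot: [-0.116, 0.993, 0.0, -0.0]
contact_force: [1.3, 0.4, -0.7]
gripper_width: 6.8
grasp_force: 58.7
```

{"name": "play_rows", "arguments": {
  "series": [
    [0,0,-1,0,0,0],
    [0,0,-1,0,0,0],
    [0,0,-1,0,0,0],
    [0,0,-1,0,0,0],
    [0,0,0,0,0,0],
    [0,0,0,0,0,0]
  ]
}}

```text
clock: 11.13
position: [557.9, -280.2, 145.1]
ee_rot: [-0.116, 0.993, 0.0, -0.0]
contact_force: [-0.5, 0.4, -0.1]
gripper_width: 6.6
grasp_force: 58.7
```

{"name": "play_rows", "arguments": {
  "series": [
    [0,0,-1,0,0,0],
    [0,0,-1,0,0,0],
    [0,0,-1,0,0,0],
    [0,0,-1,0,0,0],
    [0,0,-1,0,0,0],
    [0,0,0,0,0,0],
    [0,0,0,0,0,0]
  ]
}}

```text
clock: 11.72
position: [557.9, -280.2, 140.1]
ee_rot: [-0.116, 0.993, 0.0, -0.0]
contact_force: [-0.5, -0.0, 0.5]
gripper_width: 7.1
grasp_force: 58.7
```

{"name": "play_rows", "arguments": {
  "series": [
    [0,0,0,0,0,0],
    [0,0,0,0,0,0],
    [0,0,0,0,0,0],
    [0,0,0,0,0,0],
    [0,0,0,0,0,0],
    [0,0,0,0,0,0],
    [0,0,10,0,0,0],
    [0,0,20,0,0,0],
    [0,0,30,0,0,0],
    [0,0,20,0,0,0],
    [0,0,10,0,0,0],
    [0,0,0,0,0,0],
    [0,0,0,0,0,0]
  ],
  "gripper": 0.5
}}

```text
clock: 12.8
position: [557.7, -279.9, 230.1]
ee_rot: [-0.115, 0.993, 0.0, 0.0]
contact_force: [-0.0, -0.5, -0.1]
gripper_width: 42.6
grasp_force: 0.0
```

```bash
python3 - <<'E'
from h import *
d=snap('top','t8'); s=snap('scene','s8'); w=snap('wrist','w8')
V=w['image'].max(axis=2)
p=np.array((543.5,-283,0)); tx=np.array((.973,.23,0)); ty=np.array((-.23,.973,0))
for nm,z in (('keytop123',123),('keytop146',146)):
    print(nm,[np.round(proj(w,p+a*tx+b*ty+[0,0,z]),0).tolist() for a,b in ((9.5,0),(19.5,0),(14.5,-5),(14.5,5))])
c=proj(w,p+[0,0,131]);x,y=int(c[0]),int(c[1]);print(x,y)
for v in range(y-24,y+46,3): print(v,' '.join('%3d'%V[v,u] for u in range(x-30,x+31,3)))
E
```

```text
keytop123 [[254.0, 186.0], [254.0, 198.0], [248.0, 192.0], [260.0, 192.0]]
keytop146 [[254.0, 194.0], [254.0, 207.0], [247.0, 200.0], [261.0, 200.0]]
254 176
152  74  73  72  72  72  73  70  68  83  96  96  96  75 112 111 111 111 113 111 110 112
155  72  70  69  69  71  67  71  96  95  95  95  94  95  95 111 109 108 110 112 111 109
158  71  72  71  72  72  68  95  94 103 157 159 142 101  93  94 111 110 109 109 110 110
161  75  75  70  71  70  92 101 132 137 186 193 179 164 177 101 100 111 111 112 111 114
164  75  74  71  72  70  97 122 187 190 189 190 190 191 178 186 103 111 111 111 110 111
167 110  84  73  71  70 136 191 189 188 189 190 189 191 190 193 197 110 114 112 113 113
170 106  81  71  71  84 161 188 189 189 189 189 190 191 192 191 158 104 109 108 108 110
173 106  78  71  72 138 188 188 187 188 188 188 188 189 190 189 191 169 111 109 109 109
176 106 106 108  82 180 183 188 188 187 188 189 190 189 189 190 190 168 113 114 112 113
179 106 106 105 106 177 181 185 188 188 187 189 188 189 191 190 191 166 106 108 107 107
182 105 106 106 106  97 187 186 186 187 187 189 188 189 188 19
[... 469 characters left out ...]
 107 106 107 106 106 105 106 107 107 109 107 108 107 108 107 108 110 108 107 107 108
203 140 143 142 142 141 142 141 143 142 143 143 145 145 145 144 146 145 147 147 146 145
206 139 142 142 140 141 141 142 141 142 142 143 142 143 142 143 143 144 146 145 144 146
209 140 142 143 140 140 139 140 141 140 139 142 142 143 143 142 143 144 144 147 146 146
212 141 142 141 140 141 137 140 142 143 142 141 142 142 142 142 143 143 143 144 143 142
215 141 141 140 142 141 140 140 142 141 140 143 141 143 141 142 144 144 144 144 145 145
218 141 142 140 140 140 140 142 143 142 141 142 141 142 141 144 145 144 145 145 144 142
221 142 143 141 141 141 141 140 141 142 142 143 141 142 144 144 146 144 146 145 143 144
```

The key's top matches z = 123 (its far edge at row 198 as predicted), so it stands on the slot's bottom. Next is the wheel.

{"name": "play_rows", "arguments": {
  "series": [
    [-3,12,2,0,0,0],
    [-6,24,2,0,0,0],
    [-6,30,2,0,0,0],
    [-6,32,2,0,0,0],
    [-6,32,2,0,0,0],
    [-6,32,2,0,0,0],
    [-6,32,2,0,0,0],
    [-6,32,2,0,0,0],
    [-7,32,2,0,0,0],
    [-7,32,2,0,0,0],
    [-7,32,0,0,0,0],
    [-7,32,0,0,0,0],
    [-7,32,0,0,0,0],
    [-7,32,0,0,0,0],
    [-7,30,0,0,0,0],
    [-7,30,0,0,0,0],
    [-7,20,0,0,0,0],
    [0,7,0,0,0,0],
    [0,0,0,0,0,0],
    [0,0,0,0,0,0]
  ],
  "gripper": 1
}}

```text
clock: 14.62
position: [449.4, 224.6, 249.6]
ee_rot: [-0.116, 0.993, -0.0, -0.001]
contact_force: [-0.1, 0.9, -0.3]
gripper_width: 85.1
grasp_force: 0.0
```

```bash
python3 - <<'E'
from h import *
d=snap('wrist','w9'); s=read_state(); print(s['position'],s['ee_rot'].round(3),s['joints'].round(2))
for c in blobs(d,(0,0,185),(180,45,255),300)[:3]:
    print('white',cv2.contourArea(c),cv2.boundingRect(c))
    h=cv2.convexHull(c); W=np.array([onz(d,*q,12)[:2] for q in h.reshape(-1,2)],np.float32); print(cv2.fitEllipse(W),len(W), cv2.minEnclosingCircle(W))
for c in blobs(d,(8,90,60),(30,255,255),80)[:3]:
    h=cv2.convexHull(c); W=np.array([onz(d,*q,36)[:2] for q in h.reshape(-1,2)],np.float32); print('brass',cv2.boundingRect(c),cv2.fitEllipse(W))
for c in blobs(d,(0,150,90),(5,255,255),10)[:4]:
    m=c.reshape(-1,2).mean(0); print('red',cv2.boundingRect(c),onz(d,*m,12)[:2])
x,y=map(int,proj(d,(495,231,36))); print(x,y)
cr=d['image'][y-75:y+75,x-100:x+100]
cv2.imwrite('pics/c9.png',cv2.resize(cr,None,fx=4,fy=4,interpolation=cv2.INTER_CUBIC)[...,::-1])
E
```

```text
[449.67857869 224.0707399  249.80773119] [-0.115  0.993 -0.    -0.   ] [ 0.79  0.16 -0.26  0.   -1.15 -2.13]
white 6809.0 (203, 152, 96, 92)
((495.1037292480469, 230.6656036376953), (117.0965576171875, 117.36412048339844), 80.81132507324219) 41 ((495.1506042480469, 230.74020385742188), 58.939910888671875)
brass (0, 121, 83, 75) ((494.3865661621094, -9.123275756835938), (79.94587707519531, 93.14471435546875), 42.43029022216797)
brass (230, 185, 42, 41) ((495.1588134765625, 230.49615478515625), (48.329490661621094, 49.44375228881836), 99.53275299072266)
brass (430, 364, 38, 20) ((669.0032348632812, 537.6217041015625), (33.357330322265625, 69.85140991210938), 176.7810516357422)
red (139, 129, 18, 75) [481.70456195 100.61375756]
red (234, 227, 7, 12) [541.55247571 224.3309993 ]
250 205
```

View pics/c9.png

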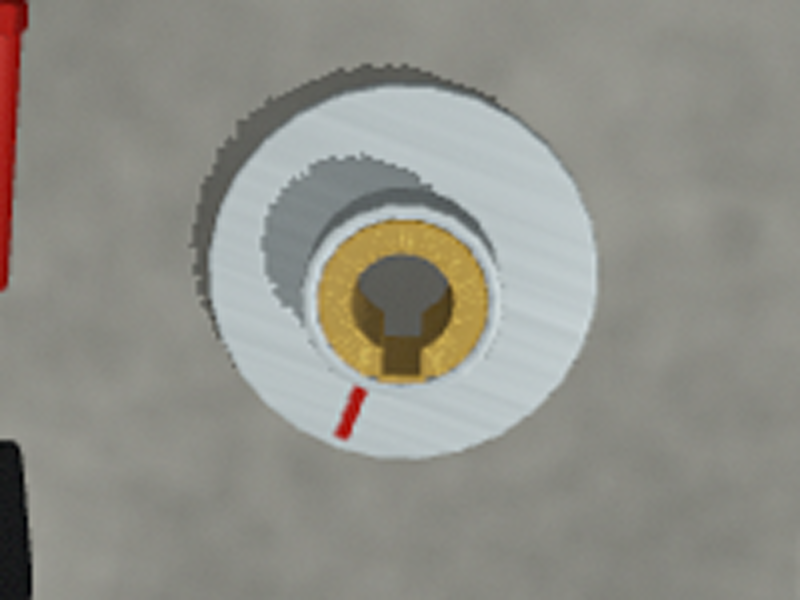

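The crop shows the wheel centred at crop (403,300), with the brass keyway pointing straight down the image at (402,360). That is along the machine's +x at this yaw, within about a degree. The red mark is at (350,413).

```bash
python3 - <<'E'
from h import *
from scipy.optimize import least_squares
d=load('w9'); hsv=cv2.cvtColor(d['image'],cv2.COLOR_RGB2HSV)
c=[c for c in blobs(d,(8,90,120),(30,255,255),80) if cv2.boundingRect(c)[0] in range(220,240)][0]
print(cv2.boundingRect(c))
b=np.array((495.15,230.5))
for v in (214,216,218,220,222): print(v,d['image'][v,238:264].max(axis=1).tolist())
for u,v in ((250.0,218),(250.0,222)):
    p=onz(d,u,v,36)[:2]-b; print(np.degrees(np.arctan2(p[1],p[0])),np.hypot(*p))
d=load('w8'); V=d['image'].max(axis=2).astype(int); pts=[]
for v in range(160,187): 
    q=np.nonzero(V[v,225:285]>122)[0]; pts+=[(225+q[0]-.5,v),(225+q[-1]+.5,v)]
for u in range(244,266,2):
    q=np.nonzero(V[145:180,u]>125)[0]; pts.append((u,145+q[0]-.5))
W=np.array([onz(d,*p,130.5)[:2] for p in pts])
f=lambda q:np.hypot(W[:,0]-q[0],W[:,1]-q[1])-q[2]
print(least_squares(f,[542,-282,13],loss='cauchy',f_scale=.3).x)
E
```

```text
(230, 185, 42, 41)
214 [177, 182, 196, 159, 103, 85, 85, 101, 93, 88, 89, 90, 90, 90, 87, 86, 86, 84, 84, 85, 90, 132, 187, 188, 187, 183]
216 [185, 178, 185, 180, 180, 156, 124, 110, 92, 88, 89, 90, 89, 89, 86, 86, 85, 93, 117, 148, 173, 192, 181, 184, 186, 180]
218 [178, 183, 202, 200, 186, 175, 176, 141, 96, 89, 91, 88, 89, 87, 86, 86, 82, 147, 181, 196, 185, 195, 197, 181, 177, 179]
220 [179, 187, 196, 204, 191, 179, 181, 134, 91, 89, 88, 88, 88, 88, 85, 85, 83, 149, 175, 177, 195, 197, 184, 179, 188, 181]
222 [177, 173, 187, 181, 178, 179, 183, 135, 92, 84, 84, 87, 86, 85, 84, 84, 79, 150, 178, 180, 179, 196, 190, 186, 152, 152]
11.898885890627236 15.490499359932606
12.195516937529305 20.440894662705198
[ 543.45045416 -283.14181212   14.26194239]
```

{"name": "play_rows", "arguments": {
  "series": [
    [8,1.2,-8,0,0,0],
    [12,2,-16,0,0,0],
    [12,2,-24,0,0,0],
    [10,1.9,-28,0,0,0],
    [3.3,0,-28,0,0,0],
    [0,0,-28,0,0,0],
    [0,0,-26,0,0,0],
    [0,0,-22,0,0,0],
    [0,0,-16,0,0,0],
    [0,0,-10,0,0,0],
    [0,0,-4,0,0,0],
    [0,0,0,0,0,0],
    [0,0,0,0,0,0],
    [0,0,0,0,0,0]
  ],
  "gripper": 0.78
}}

```text
clock: 15.83
position: [496.1, 232.3, 41.4]
ee_rot: [-0.115, 0.993, 0.001, 0.001]
contact_force: [-0.7, 0.4, -0.1]
gripper_width: 66.6
grasp_force: 0.0
```

{"name": "play_rows", "arguments": {
  "series": [
    [0,0,-3,0,0,0],
    [0,0,-3,0,0,0],
    [0,0,-3,0,0,0],
    [0,0,-2,0,0,0],
    [0,0,0,0,0,0],
    [0,0,0,0,0,0]
  ]
}}

```text
clock: 16.33
position: [495.1, 231.8, 29.0]
ee_rot: [-0.116, 0.993, -0.0, -0.0]
contact_force: [-0.5, 0.0, -0.3]
gripper_width: 66.6
grasp_force: 0.0
```

```bash
python3 - <<'E'
from h import *
w=snap('wrist','w10'); s=snap('scene','s10'); print(read_state()['position'])
x,y=map(int,proj(s,(495,231,25)));print(x,y)
a=cv2.resize(s['image'][y-40:y+25,x-45:x+45],None,fx=4.4,fy=4.4,interpolation=cv2.INTER_CUBIC)
b=cv2.resize(w['image'][150:384,100:410],(a.shape[1],a.shape[0]))
cv2.imwrite('pics/c10.png',np.hstack([a,b])[...,::-1])
E
```

```text
[495.25864719 231.95116034  29.23504116]
354 185
```

View pics/c10.png

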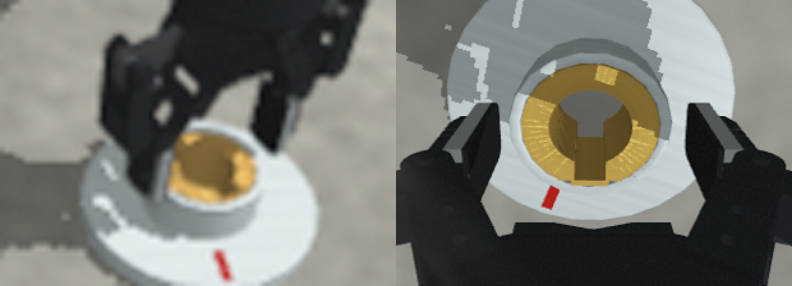

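The picture shows the fingers straddling the boss and centred on it (mid 594 against 592), with the tips near the boss top. No views are left, so I go on by feel and numbers.

{"name": "play_rows", "arguments": {
  "series": [
    [0,0,-2,0,0,0],
    [0,0,-2,0,0,0],
    [0,0,-2,0,0,0],
    [0,0,-1.5,0,0,0],
    [0,0,-1,0,0,0],
    [0,0,-1,0,0,0],
    [0,0,-1,0,0,0],
    [0,0,0,0,0,0],
    [0,0,0,0,0,0]
  ]
}}

```text
clock: 17.18
position: [495.2, 231.9, 18.7]
ee_rot: [-0.116, 0.993, -0.0, -0.0]
contact_force: [-0.1, -0.4, -1.0]
gripper_width: 66.8
grasp_force: 0.0
```

{"name": "play_rows", "arguments": {
  "series": [
    [0,0,0,0,0,0],
    [0,0,0,0,0,0],
    [0,0,0,0,0,0],
    [0,0,0,0,0,0],
    [0,0,0,0,0,0],
    [0,0,0,0,0,0]
  ],
  "gripper": 0
}}

```text
clock: 17.68
position: [495.4, 231.8, 19.4]
ee_rot: [-0.116, 0.993, -0.0, 0.0]
contact_force: [-1.7, -1.4, 5.1]
gripper_width: 56.2
grasp_force: 64.8
```

{"name": "play_rows", "arguments": {
  "series": [
    [0,0,1,0,0,0],
    [0,0,2,0,0,0],
    [0,0,4,0,0,0],
    [0,0,8,0,0,0],
    [0,0,12,0,0,0],
    [0,0,16,0,0,0],
    [0,0,18,0,0,0],
    [0,0,18,0,0,0],
    [0,0,18,0,0,0],
    [0,0,18,0,0,0],
    [0,0,18,0,0,0],
    [0,0,15,0,0,0],
    [0,0,10,0,0,0],
    [0,0,5,0,0,0],
    [0,0,2,0,0,0],
    [0,0,0,0,0,0],
    [0,0,0,0,0,0]
  ]
}}

```text
clock: 19.1
position: [494.6, 231.5, 182.6]
ee_rot: [-0.115, 0.993, -0.0, -0.001]
contact_force: [-0.9, -1.0, -6.0]
gripper_width: 56.0
grasp_force: 64.9
```

```bash
cat > bush.py <<'E'
from h import *
def bush(f,dz=16.6):
    d=load(f); s=read_state(); t=s['position']; Rt=R.from_quat(s['ee_rot'])
    for c in blobs(d,(8,90,60),(30,255,255),1500)[:3]:
        h=cv2.convexHull(c).reshape(-1,2)
        W=np.array([Rt.inv().apply(onz(d,*q,t[2]+dz)-t)[:2] for q in h],np.float32)
        (cx,cy),ax,an=cv2.fitEllipse(W); print(cv2.boundingRect(c),'tool xy',round(cx,2),round(cy,2),np.round(ax,1))
    print(t.round(1),s['contact_force'].round(1),s['gripper_width'],s['grasp_force'])
E
python3 -c "
from bush import *
snap('wrist','w11');bush('w11')"
```

```text
(197, 209, 115, 106) tool xy 0.63 -0.45 [49.2 49.9]
(0, 84, 45, 83) tool xy 57.91 -105.43 [32.3 50.3]
[494.6 231.5 182.5] [ 0.7 -0.6 -6. ] 55.70839347522428 64.86676219850779
```

{"name": "play_rows", "arguments": {
  "series": [
    [0.6,-6,1,0,0,0],
    [1.2,-12,1,0,0,0.15],
    [1.8,-19,1,0,0,0],
    [2.4,-25,1,0,0,0],
    [3,-31,1,0,0,0],
    [3.3,-34,0,0,0,0],
    [3.3,-34,0,0,0,0],
    [3.3,-34,0,0,0,0],
    [3.3,-34,0,0,0,0],
    [3.3,-34,0,0,0,0],
    [3.3,-34,0,0,0,0],
    [3.3,-34,0,0,0,0],
    [3.3,-34,0,0,0,0],
    [3.3,-34,0,0,0,0],
    [3,-32,0,0,0,0],
    [2.6,-27,0,0,0,0],
    [2,-22,0,0,0,0],
    [1.6,-17,0,0,0,0],
    [1.1,-11,0,0,0,0],
    [0.7,-6,0,0,0,0]
  ]
}}

```text
clock: 20.82
position: [544.4, -283.6, 187.8]
ee_rot: [-0.122, 0.992, 0.0, -0.001]
contact_force: [-0.2, -0.4, -5.6]
gripper_width: 56.0
grasp_force: 65.0
```

{"name": "play_rows", "arguments": {
  "series": [
    [0,0,0,0,0,0],
    [0,0,0,0,0,0],
    [0,0,0,0,0,0],
    [0,0,0,0,0,0]
  ]
}}

```text
clock: 21.15
position: [545.0, -281.1, 188.8]
ee_rot: [-0.124, 0.992, 0.0, 0.0]
contact_force: [-0.2, 0.2, -4.3]
gripper_width: 55.7
grasp_force: 65.0
```

```bash
python3 -c "
from bush import *
snap('wrist','w12');bush('w12')
d=load('w12');V=d['image'].max(axis=2)
c=proj(d,(543.5,-283,131));print(c)
x,y=int(c[0]),int(c[1])
for v in range(y-45,y+46,5): print(v,' '.join('%3d'%V[v,u] for u in range(x-60,x+61,5)))
s=read_state();print(s['ee_rot'],s['joints'])
"
```

```text
(197, 209, 115, 105) tool xy 0.71 -0.36 [49. 50.]
(465, 152, 47, 78) tool xy 27.11 -0.13 [ 50.5 172.2]
(407, 111, 59, 88) tool xy 47.24 69.89 [17.1 36. ]
[ 545.  -281.2  188.9] [-0.6  1.  -5.3] 55.897383388097786 64.96410548686981
(np.float64(252.25590939160887), np.float64(207.30980087141225))
162 151 151 151 151 150 152 153 153 153 153 154 157 156 156 155 152 149 151 151 150 150 151 152 152 153
167 153 153 151 151 152 151 151 151 151 154 154 154 154 154 155 156 154 153 150 151 151 151 149 149 151
172 151 152 151 151 151 153 153 151 151 151 150 152 152 153 153 152 153 153 155 154 152 149 149 151 150
177 153 151 152 151 151 150 152 151 151 151 150 149 149 151 151 152 153 152 152 153 155 154 153 150 149
182 156 155 153 152 151 151 151 151 152 152 152 151 152 151 149 149 151 152 151 153 152 152 153 154 153
187 153 152 156 157 155 153 152 151 151 148 110 112 112 114 116 115 146 146 149 150 151 151 152 151 151
192 152 151 153 153 155 156 157 111 114 115 117 116 115 114 116 116 113 113 120 149 147 150 151 151 151
197 155 157 153 152 151 136 117 115 115 115 113 112 118 118 118 116 115 113 
[... 636 characters left out ...]
125 144 149 102
232 125 155 153 134 140 139 138 138 135 135 138 126 139 133 131 136 134 136 137 139 140 138 101 145 148
237 154 150 105 139 140 139 140 134 137 136 138 136 137 137 139 139 140 134 134 138 139 140 136 149 149
242 154 151 138 139 138 138 134 135 136 136 138 136 138 139 136 139 139 140 136 136 138 138 139 125 150
247 152 146 137 140 135 136 136 123 131 135 136 136 138 137 137 140 140  94  93 134 138 138 140 138 149
252 151 125 140 139 138 134 124 122  99 125 135 133 134 136 137 137  98  98  93 128 136 139 140 139 149
[-1.24005211e-01  9.92281563e-01  4.60783272e-05  6.54648901e-05] [-2.12737319e-01  3.97105928e-01 -8.56893328e-02 -1.47090322e-04
 -1.08790799e+00 -1.10934023e+00]
```

{"name": "play_rows", "arguments": {
  "series": [
    [-0.5,-0.6,-2,0,0,0],
    [-0.5,-0.7,-4,0,0,0],
    [0,0,-6,0,0,0],
    [0,0,-6,0,0,0],
    [0,0,-6,0,0,0],
    [0,0,-5,0,0,0],
    [0,0,-4,0,0,0],
    [0,0,-2,0,0,0],
    [0,0,-1,0,0,0],
    [0,0,0,0,0,0],
    [0,0,0,0,0,0],
    [0,0,0,0,0,0]
  ]
}}

```text
clock: 22.2
position: [544.2, -283.5, 153.1]
ee_rot: [-0.123, 0.992, -0.0, 0.0]
contact_force: [-1.0, 0.5, -5.6]
gripper_width: 56.2
grasp_force: 65.0
```

{"name": "play_rows", "arguments": {
  "series": [
    [0,0,-0.5,0,0,0],
    [0,0,-0.5,0,0,0],
    [0,0,-0.5,0,0,0],
    [0,0,-0.5,0,0,0],
    [0,0,-0.5,0,0,0],
    [0,0,-0.5,0,0,0],
    [0,0,0,0,0,0]
  ]
}}

```text
clock: 22.78
position: [543.8, -283.4, 149.5]
ee_rot: [-0.123, 0.992, 0.0, -0.0]
contact_force: [0.2, 0.6, -5.1]
gripper_width: 55.9
grasp_force: 65.0
```

{"name": "play_rows", "arguments": {
  "series": [
    [0,0.4,0,0,0,0],
    [0,0.4,0,0,0,0],
    [0,0,-0.5,0,0,0],
    [0,0,-0.5,0,0,0],
    [0,0,-0.5,0,0,0],
    [0,0,0,0,0,0]
  ]
}}

```text
clock: 23.28
position: [543.8, -282.6, 148.0]
ee_rot: [-0.123, 0.992, 0.0, -0.0]
contact_force: [0.4, 0.8, -4.8]
gripper_width: 55.9
grasp_force: 65.0
```

{"name": "play_rows", "arguments": {
  "series": [
    [0,0,-0.5,0,0,0],
    [0,0,-0.5,0,0,0],
    [0,0,-0.5,0,0,0],
    [0,0,-0.5,0,0,0],
    [0,0,0,0,0,0]
  ]
}}

```text
clock: 23.7
position: [543.8, -282.6, 146.0]
ee_rot: [-0.123, 0.992, 0.0, -0.0]
contact_force: [0.7, 0.9, -4.7]
gripper_width: 56.1
grasp_force: 65.0
```

{"name": "play_rows", "arguments": {
  "series": [
    [0,0,-0.5,0,0,0],
    [0,0,-0.5,0,0,0],
    [0,0,-0.5,0,0,0],
    [0,0,-0.5,0,0,0],
    [0,0,-0.5,0,0,0],
    [0,0,-0.5,0,0,0],
    [0,0,0,0,0,0]
  ]
}}

```text
clock: 24.28
position: [543.8, -282.6, 143.1]
ee_rot: [-0.123, 0.992, 0.0, -0.0]
contact_force: [0.2, -0.9, -6.0]
gripper_width: 56.0
grasp_force: 65.0
```

{"name": "play_rows", "arguments": {
  "series": [
    [0,0,-0.5,0,0,0],
    [0,0,-0.5,0,0,0],
    [0,0,-0.5,0,0,0],
    [0,0,0,0,0,0]
  ]
}}

```text
clock: 24.62
position: [543.8, -282.6, 141.5]
ee_rot: [-0.123, 0.992, 0.0, -0.0]
contact_force: [-0.0, 0.4, -5.9]
gripper_width: 56.2
grasp_force: 65.0
```

Underside is about 0.9 mm below the key top with no contact yet, so I continue.

{"name": "play_rows", "arguments": {
  "series": [
    [0,0,-0.5,0,0,0],
    [0,0,-0.5,0,0,0],
    [0,0,-0.5,0,0,0],
    [0,0,0,0,0,0]
  ]
}}

```text
clock: 24.95
position: [543.8, -282.6, 140.0]
ee_rot: [-0.123, 0.992, 0.0, -0.0]
contact_force: [0.2, -1.2, -5.3]
gripper_width: 55.8
grasp_force: 65.0
```

{"name": "play_rows", "arguments": {
  "series": [
    [0,0,-0.5,0,0,0],
    [0,0,-0.5,0,0,0],
    [0,0,-0.5,0,0,0],
    [0,0,0,0,0,0]
  ]
}}

```text
clock: 25.28
position: [543.8, -282.6, 138.6]
ee_rot: [-0.123, 0.992, 0.0, -0.0]
contact_force: [0.1, 0.1, -5.3]
gripper_width: 55.9
grasp_force: 65.0
```

{"name": "play_rows", "arguments": {
  "series": [
    [0,0,-1,0,0,0],
    [0,0,-1,0,0,0],
    [0,0,-1,0,0,0],
    [0,0,-1,0,0,0],
    [0,0,-1,0,0,0],
    [0,0,-1,0,0,0],
    [0,0,0,0,0,0]
  ]
}}

```text
clock: 25.87
position: [543.8, -282.6, 132.4]
ee_rot: [-0.123, 0.992, 0.0, -0.0]
contact_force: [-0.8, -0.4, -5.3]
gripper_width: 56.1
grasp_force: 65.0
```

{"name": "play_rows", "arguments": {
  "series": [
    [0,0,-1,0,0,0],
    [0,0,-1,0,0,0],
    [0,0,-1,0,0,0],
    [0,0,-1,0,0,0],
    [0,0,-1,0,0,0],
    [0,0,-1,0,0,0],
    [0,0,0,0,0,0]
  ]
}}

```text
clock: 26.45
position: [543.8, -282.5, 126.4]
ee_rot: [-0.123, 0.992, 0.0, -0.0]
contact_force: [-0.5, 0.2, -6.0]
gripper_width: 55.7
grasp_force: 65.0
```

{"name": "play_rows", "arguments": {
  "series": [
    [0,0,-1,0,0,0],
    [0,0,-1,0,0,0],
    [0,0,-1,0,0,0],
    [0,0,-1,0,0,0],
    [0,0,-1,0,0,0],
    [0,0,-1,0,0,0],
    [0,0,0,0,0,0]
  ]
}}

```text
clock: 27.03
position: [543.8, -282.5, 120.4]
ee_rot: [-0.123, 0.992, 0.0, -0.0]
contact_force: [-0.9, 0.3, -4.5]
gripper_width: 56.0
grasp_force: 65.0
```

{"name": "play_rows", "arguments": {
  "series": [
    [0,0,-1,0,0,0],
    [0,0,-1,0,0,0],
    [0,0,-1,0,0,0],
    [0,0,-1,0,0,0],
    [0,0,-1,0,0,0],
    [0,0,-1,0,0,0],
    [0,0,-1,0,0,0],
    [0,0,0,0,0,0]
  ]
}}

```text
clock: 27.7
position: [543.7, -282.6, 113.4]
ee_rot: [-0.123, 0.992, 0.0, -0.0]
contact_force: [-0.3, -0.2, -4.9]
gripper_width: 56.0
grasp_force: 65.0
```

{"name": "play_rows", "arguments": {
  "series": [
    [0,0,-0.5,0,0,0],
    [0,0,-0.5,0,0,0],
    [0,0,-0.5,0,0,0],
    [0,0,0,0,0,0]
  ]
}}

```text
clock: 28.03
position: [543.8, -282.6, 112.1]
ee_rot: [-0.123, 0.992, 0.0, -0.0]
contact_force: [0.7, 0.5, -5.5]
gripper_width: 56.2
grasp_force: 65.0
```

{"name": "play_rows", "arguments": {
  "series": [
    [0,0,-0.4,0,0,0],
    [0,0,-0.4,0,0,0],
    [0,0,0,0,0,0]
  ]
}}

```text
clock: 28.28
position: [543.9, -282.6, 111.4]
ee_rot: [-0.123, 0.992, 0.0, -0.0]
contact_force: [0.0, 0.4, -5.1]
gripper_width: 55.8
grasp_force: 65.0
```

{"name": "play_rows", "arguments": {
  "series": [
    [0,0,-0.3,0,0,0],
    [0,0,-0.3,0,0,0],
    [0,0,-0.3,0,0,0],
    [0,0,0,0,0,0]
  ]
}}

```text
clock: 28.62
position: [543.9, -282.6, 110.6]
ee_rot: [-0.123, 0.992, -0.0, 0.0]
contact_force: [0.6, 0.5, -4.7]
gripper_width: 56.1
grasp_force: 65.0
```

{"name": "play_rows", "arguments": {
  "series": [
    [0,0,-0.3,0,0,0],
    [0,0,-0.3,0,0,0],
    [0,0,0,0,0,0]
  ]
}}

```text
clock: 28.87
position: [543.9, -282.6, 110.5]
ee_rot: [-0.123, 0.992, -0.0, 0.0]
contact_force: [-1.1, 0.6, 0.1]
gripper_width: 56.0
grasp_force: 65.4
```

The weight comes off at TCP z = 110.5, against 110.4 predicted for home. A light press, then release and retreat.

{"name": "play_rows", "arguments": {
  "series": [
    [0,0,-0.3,0,0,0],
    [0,0,-0.2,0,0,0],
    [0,0,0,0,0,0]
  ]
}}

```text
clock: 29.12
position: [544.0, -282.6, 110.5]
ee_rot: [-0.123, 0.992, -0.0, 0.0]
contact_force: [-3.0, 3.0, 4.8]
gripper_width: 55.8
grasp_force: 66.0
```

{"name": "play_rows", "arguments": {
  "series": [
    [0,0,0,0,0,0],
    [0,0,0,0,0,0],
    [0,0,0,0,0,0],
    [0,0,0,0,0,0],
    [0,0,0,0,0,0],
    [0,0,0,0,0,0],
    [0,0,5,0,0,0],
    [0,0,10,0,0,0],
    [0,0,20,0,0,0],
    [0,0,25,0,0,0],
    [0,0,25,0,0,0],
    [0,0,20,0,0,0],
    [0,0,15,0,0,0],
    [0,0,5,0,0,0],
    [0,0,0,0,0,0],
    [0,0,0,0,0,0]
  ],
  "gripper": 0.85
}}

```text
clock: 30.45
position: [543.6, -282.4, 234.1]
ee_rot: [-0.123, 0.992, 0.0, -0.0]
contact_force: [-0.2, -1.1, -0.5]
gripper_width: 72.6
grasp_force: 0.0
```

```bash
python3 - <<'E'
from h import *
d=snap('wrist','w13'); t=snap('top','t13'); print(read_state()['position'])
for q in blobs(d,(8,90,60),(30,255,255),800)[:3]:
    h=cv2.convexHull(q).reshape(-1,2)
    for z in (127,159): 
        W=np.array([onz(d,*p,z)[:2] for p in h],np.float32); e=cv2.fitEllipse(W); print(cv2.boundingRect(q),z,np.round(e[0],1),np.round(e[1],1))
V=d['image'].max(axis=2); c=proj(d,(543.5,-283,127)); x,y=int(c[0]),int(c[1])
for v in range(y-40,y+50,5): print(v,' '.join('%3d'%V[v,u] for u in range(x-45,x+46,5)))
E
```

```text
[ 543.22281409 -282.33066443  232.99771524]
(442, 147, 70, 78) 127 [ 495. -105.] [51.7 76.5]
(442, 147, 70, 78) 159 [ 492.9 -130. ] [45.  66.7]
(223, 160, 62, 60) 127 [ 543.9 -283.1] [48.8 49.5]
(223, 160, 62, 60) 159 [ 535.6 -285.1] [42.5 43.2]
(390, 111, 50, 78) 127 [ 482.4 -171.4] [27.4 63.2]
(390, 111, 50, 78) 159 [ 482.  -187.9] [23.9 55.1]
150 193 154 142 143 141 138 136 136 134 133 132 130 199 202 203 204 204 203 200
155 194 141 142 139 138 142 100  98 167 165 152 110  96 200 199 201 203 205 206
160 157 140 139 140 140 107 201 205 136 143 124 198 200 150 191 202 198 202 204
165 136 140 142 143 184 214 181 184 184 192 182 184 184 195 196 202 204 203 203
170 140 140 137 128 219 182 185 180 178 180 191 190 182 188 174 177 202 201 204
175 139 138 141 199 187 180 179 157 143 105 166 166 187 184 185 201 207 206 206
180 138 141 122 219 181 193 145 147 167 167 168 172 124 186 188 134 194 203 205
185 154 137 180 175 180 177 108 165 166 166 168 168 166 181 193 185 221 204 206
190 200 137 180 184 195 187 163 167 166 167 168 169 169 199 193 186 221 209 208
195 201 203 179 179 189 199 165 166 166 167 167 168 168 183 187 181 220 204 213
200 201 198 165 221 181 192 129 165 165 165 167 169 132 188 186 162 194 207 205
205 199 201 201 197 188 196 178 126 170 170 124 150 178 196 190 201 206 205 210
210 198 194 197 198 207 182 180 192 163 168 118 198 185 185 185 205 206 208 210
215 198 199 201 197 192 204 176 185  90  92  88 184 187 194 207 205 206 205 205
220 200 199 200 199 201 202 192 201 183 147 181 197 201 200 207 207 209 206 208
225 199 197 199 201 199 204 171 203 203 195 198 202 205 202 204 201 204 210 211
230 129 197 200 199 197 176 176 200 201 200 204 203 198 201 205 206 205 206 172
235 112 115 197 196 198 173 204 196 201 203 202 201 202 206 204 199 207 119 123
```

The bush's apparent size matches a boss top at z = 127. It is concentric with the shaft, and the key shows in the keyway, so the wheel is home and the hand is clear.

```bash
python3 -c "from bench import job_done; print(job_done())"
```

```text
the job is handed in; nothing more can be done
None
```

The job is handed in at about 30 s of the 72 s allowed: the key stands on the slot's bottom and the wheel is down over shaft and key on the square shoulder, boss up, with the hand clear. It went over the key without needing to be turned.

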